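# Take a stack of deburred castings apart and seat each on its bore-checking stand

### The job

The four deburred aluminium castings in the stack are due for their bore check. Take the stack apart from the top and set each casting, hub up, over the post of the checking stand that fits its bore (smallest bore on the thinnest post, and so on up to the largest on the thickest), right down so that its flange lies flat on the stand's shoulder. Set them down rather than drop them, never let one tip over, and leave the hand file and the caliper lying where they are.

Things in the scene. Friction and masses are not known exactly. Their poses are not given: they have to be found in the camera images.
- two_bolt_flange: Two-bolt flange: oval, 74 mm (x) by 46 mm. Cast aluminium, 36 mm tall: flange 8 mm thick, plain round hub 34 mm in outside diameter rising 28 mm above it, 22 mm bore right through. Origin on the bore axis at the flange's underside, z up. About 80 g. Top of the stack, underside 114 mm above the bench at the start. Belongs on stand_16.
- three_bolt_flange: Three-bolt flange: triangle with rounded corners 42 mm from the axis. Cast aluminium, 36 mm tall: flange 8 mm thick, plain round hub 44 mm in outside diameter rising 28 mm above it, 32 mm bore right through. Origin on the bore axis at the flange's underside, z up. About 130 g. Second from the top, underside 78 mm above the bench at the start. Belongs on stand_26.
- round_flange: Round flange, 92 mm across, six bolt holes. Cast aluminium, 38 mm tall: flange 10 mm thick, plain round hub 54 mm in outside diameter rising 28 mm above it, 42 mm bore right through. Origin on the bore axis at the flange's underside, z up. About 220 g. Third from the top, underside 40 mm above the bench at the start. Belongs on stand_36.
- square_flange: Square flange, 106 mm, rounded corners, four bolt holes. Cast aluminium, 40 mm tall: flange 10 mm thick, plain round hub 64 mm in outside diameter rising 30 mm above it, 52 mm bore right through. Origin on the bore axis at the flange's underside, z up. About 360 g. Bottom of the stack, on the bench; each flange lies loose on the hub rim below, axes in line within 3 mm. Belongs on stand_46.
- stand_16: Checking stand with the thinnest post, fixed. Dark steel disc 68 mm across, 10 mm thick; on it a bright steel seat 40 mm across, its flat top (shoulder) 14 mm above the bench; in the middle a vertical post 16 mm in diameter, straight for 8 mm above the shoulder, then tapering to a 5 mm nose 41 mm above the bench. Origin on the post axis at bench height, z up. Takes the casting with the 22 mm bore.
- stand_26: Checking stand with the second thinnest post, fixed. Dark steel disc 84 mm across, 10 mm thick; on it a bright steel seat 52 mm across, its flat top (shoulder) 14 mm above the bench; in the middle a vertical post 26 mm in diameter, straight for 8 mm above the shoulder, then tapering to a 10 mm nose 41 mm above the bench. Origin on the post axis at bench height, z up. Takes the casting with the 32 mm bore.
- stand_36: Checking stand with the second thickest post, fixed. Dark steel disc 98 mm across, 10 mm thick; on it a bright steel seat 62 mm across, its flat top (shoulder) 14 mm above the bench; in the middle a vertical post 36 mm in diameter, straight for 8 mm above the shoulder, then tapering to a 18 mm nose 41 mm above the bench. Origin on the post axis at bench height, z up. Takes the casting with the 42 mm bore.
- stand_46: Checking stand with the thickest post, fixed. Dark steel disc 112 mm across, 10 mm thick; on it a bright steel seat 72 mm across, its flat top (shoulder) 14 mm above the bench; in the middle a vertical post 46 mm in diameter, straight for 8 mm above the shoulder, then tapering to a 28 mm nose 41 mm above the bench. Origin on the post axis at bench height, z up. Takes the casting with the 52 mm bore.
- flat_file: A flat hand file lying loose on the bench among the stands, along its own x: wooden handle 24 mm thick to -x, steel blade to +x, 228 mm long in all. Origin about the middle of its length, at bench height. To be left alone.
- caliper: A steel vernier caliper lying loose and flat on the bench, along its own x, beam 225 mm long and 8 mm high, jaws reaching 55 mm to the side at its -x end. Origin: middle of the beam, at bench height. To be left alone.
There are look-alikes about, which are no part of the job. What is shaped like the three_bolt_flange but green is not meant.

How it is judged (in metres and radians):
At the end, for the whole second after the job is handed in: Each casting is on its own stand (two-bolt on the 16 mm post, three-bolt on 26, round on 36, square on 46): its axis within 8 mm of the post's, its underside within 4 mm of the shoulder's height, upright within 0.08 rad, at rest and released (horizontal distance between two_bolt_flange and stand_16 below 0.008 m and z of two_bolt_flange in the frame of stand_16 between 0.01 and 0.018 m and angle between each of two_bolt_flange, three_bolt_flange, round_flange, square_flange's own z axis and vertical below 0.08 rad and linear speed of each of two_bolt_flange, three_bolt_flange, round_flange, square_flange below 0.02 m/s and contact force between each of two_bolt_flange, three_bolt_flange, round_flange, square_flange and the fingers below 0.1 N and horizontal distance between three_bolt_flange and stand_26 below 0.008 m and z of three_bolt_flange in the frame of stand_26 between 0.01 and 0.018 m and horizontal distance between round_flange and stand_36 below 0.008 m and z of round_flange in the frame of stand_36 between 0.01 and 0.018 m and horizontal distance between square_flange and stand_46 below 0.008 m and z of square_flange in the frame of stand_46 between 0.01 and 0.018 m); the robot touches nothing.
It fails at once if A casting tips over (leans more than 0.6 rad) (angle between any of two_bolt_flange, three_bolt_flange, round_flange, square_flange's own z axis and vertical above 0.6 rad).
It fails at once if A casting is dropped: it moves faster than 0.8 m/s (a fall of about 30 mm) without the fingers touching it ((linear speed of two_bolt_flange above 0.8 m/s and contact force between two_bolt_flange and the fingers below 0.05 N) or (linear speed of three_bolt_flange above 0.8 m/s and contact force between three_bolt_flange and the fingers below 0.05 N) or (linear speed of round_flange above 0.8 m/s and contact force between round_flange and the fingers below 0.05 N) or (linear speed of square_flange above 0.8 m/s and contact force between square_flange and the fingers below 0.05 N)).
It fails at once if The hand file or the caliper is shifted by more than 30 mm (distance of any of flat_file, caliper from where it was at the start of the episode above 0.03 m).
It also fails if it takes over 128 s, if anything falls off the work surface, if the arm or the gripper's body presses on something with over 40 N, if the wrist force passes 120 N, or if a joint passes its speed limit or range.

### The arm

A 6-joint arm with a two-finger parallel gripper is mounted at the origin on the work surface. World frame = base frame: x ahead of the robot, y to its left, z up, the work surface at z = 0. Lengths are in mm, angles in rad, forces in N, time in s.
With the tool pointing down it reaches from about 400 to 925 mm from the base axis. Payload 12.5 kg.
Tool frame: the origin (TCP) lies on the mounting face of the last link; the fingertips stand 190 mm ahead of it and the grasp point (between the pads) lies 171 mm ahead of it (env.tcp_to_tips is the distance from the TCP to the fingertips, in mm); x points along the fingers, y is the direction in which the jaws open and shut, and the axes are right-handed (so a half turn about x gives the same grasp; the last joint's range is limited). The gripper opens to 95 mm and grips with 3 to 60 N. Pads are 20 mm wide; open, the fingers measure 119 mm over their backs; the gripper's body (75 mm by 180 mm) begins 59 mm behind the grasp point.
Start: joints at [1.205, 0.491, 1.559, -0, 1.092, -0.106], TCP at [160.53, 604.032, 404.761] pointing down, gripper open.
Joint ranges: [-3.1, 3.1], [-0.84, 2.19], [0.05, 2.79], [-1.13, 4.28], [0.06, 2.93], [-2.69, 2.69]. Speed limits (rad/s): [2.22, 2.22, 2.79, 3.14, 3.14, 3.14].

### API

Orientations are given as [roll, pitch, yaw] about the fixed x, y, z axes, in that order (R = Rz(yaw) Ry(pitch) Rx(roll)).
In Python, from cell import monitor, cams, job, env gives the robot as it stands. The module is installed in compiled form; this text tells all that it offers.
- The arm moves only by the tool apply_moves, never from a script. Its argument "series" is a list of rows, each a list of 3 entries, a list of its own where there are three numbers: the closure, from -1 (fully open) to 1 (shut), so that 0 is half open, then the shift along the tool's x, y, z in cm, then the turn about the tool's x in rad. A call has 1 to 20 rows; each row is the pose to reach, as a shift and turn from the pose commanded when the call began, along the tool's axes at that moment; what a row does not reach only later rows make up. A row lasts 1/8 s, in which the tool goes at most 62.5 mm and 10.7 degrees, less where a joint would pass 70% of its speed; a pose out of reach is approached as far as the arm can. A call with a gripper value outside its range is refused whole. The fingers move at their own pace and stop on an object; the grip force is fixed at half the most. Time passes only in rows, so rows that repeat a pose let the fingers close. It gives the time, the measured TCP pose, the force and the opening at its end, in the units of the state.
- monitor.state(): the state, without advancing time (a new reading comes with each control period).
- cams.read_camera(name): name is "scene" or "top" or "wrist"; returns a dict with "image" (480x640x3 uint8, red, green, blue), "fx", "fy", "cx", "cy" (pixels), "k1" (the pictures are not rectified: a ray, as slopes to the right and down, at radius r is drawn at 1 + k1 r^2 times it, then the intrinsics apply), "position" and "orientation" of the camera in the world. Camera axes: x right, y down, z forward; pixel columns grow to the right and rows downward; lengths in mm; the calibration is good to about 2 mm. A picture is of the moment at which its call begins. There is no depth.
- job.job_done(): hands the job in, once; it reports no verdict.
The state is a dict: "t": time; "joints": joint angles; "qvel": joint speeds; "tau": joint torques, N m; "eef_pos": TCP position; "tcp_rot": TCP orientation; "ft_force": force on the tool from outside, world axes, zero at the start; "moment": the same for the moment, N m; "opening": opening from 0.0 (shut) to 1.0 (fully open).
Only numpy, scipy, OpenCV 4.12 (cv2) and the standard library are available. Lean on these libraries where they do the work, as an engineer would, in place of code of your own. Each camera call takes 0.05 s, during which the arm holds its last target. There are 200 camera calls.

## Working session

There is one attempt and no reset: what is moved stays moved. The work goes in short steps, Python scripts to look and compute and a tool call to move; the robot and the scene stay as the last step left them, time stands still between calls to the robot, and variables do not carry over. Pictures are saved under pics/ and viewed, about 12 in all and at most 16, crops included, and the job is handed in when it is done.

Besides the shell and the picture viewer there is one more tool, called after "Call:" by a JSON object that holds its "name" and its "arguments". apply_moves: Moves the arm, as the interface text tells. Its arguments: {"type":"object","properties":{"series":{"type":"array"}},"required":["series"]}

```bash
mkdir -p pics
python3 - <<'E'
from cell import monitor,cams
import cv2
print(monitor.state())
for n in("scene","top"):
    c=cams.read_camera(n); cv2.imwrite(f"pics/{n}0.png",c["image"][:,:,::-1])
    print({k:v for k,v in c.items() if k!="image"})
E
```

```text
{'t': 0.0, 'joints': array([ 1.20539444e+00,  4.91537455e-01,  1.55948761e+00, -8.70914155e-06,
        1.09168018e+00, -1.05628606e-01]), 'qvel': array([-0.00171679,  0.00054973,  0.00148594, -0.00010499,  0.00072986,
        0.00075946]), 'tau': array([-5.18670695e-04, -6.12634349e+01, -2.58181858e+01,  6.91882940e-02,
        4.80949378e-02, -6.72636133e-05]), 'eef_pos': array([160.51716583, 603.98635314, 404.16222045]), 'tcp_rot': array([-1.66948266,  1.56968371, -1.92925191]), 'ft_force': array([ 0.17475999, -0.45041498,  0.08985245]), 'moment': array([ 0.01093008,  0.00808315, -0.02017837]), 'opening': 1.0002393542644301}
{'fx': 541.8341861886189, 'fy': 541.8341861886189, 'cx': 317.98676025391677, 'cy': 241.49823425684338, 'k1': -0.1496826080821653, 'position': array([1034.15430598, -421.23611865,  999.27045224]), 'orientation': array([-2.50770727, -0.00768176,  0.87130703])}
{'fx': 528.723600955382, 'fy': 528.723600955382, 'cx': 320.4106396747108, 'cy': 244.44156683137135, 'k1': 0.007387500650839579, 'position': array([ 327.7740059 ,    8.54357107, 1156.03258289]), 'orientation': array([-2.95935996,  0.00508539, -1.55828257])}
```

View pics/scene0.png

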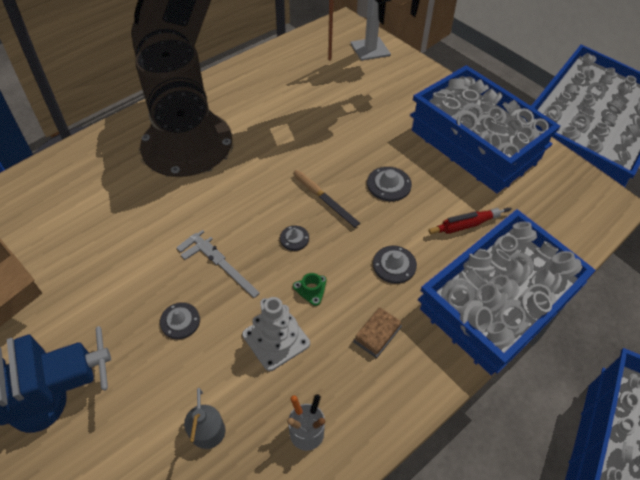

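View pics/top0.png

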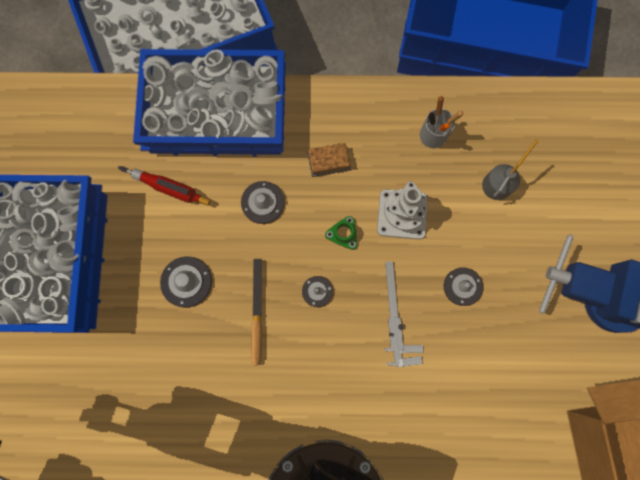

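The scene shows the stack near top-image (405,210). There are four stands at (263,201), (187,281), (318,291) and (464,286). The green look-alike is at (342,232), the file at (257,310) and the caliper at (400,315).

```bash
cat > h.py <<'E'
import numpy as np,cv2
from scipy.spatial.transform import Rotation as R
from cell import monitor,cams
def rot(o): return R.from_euler('xyz',o).as_matrix()
def ray(c,uv):
    d=np.array([(uv[0]-c['cx'])/c['fx'],(uv[1]-c['cy'])/c['fy']]); s=d.copy()
    for _ in range(20): s=d/(1+c['k1']*(s@s))
    v=rot(c['orientation'])@np.r_[s,1]; return v
def at(c,uv,z):
    v=ray(c,uv); p=c['position']; return p+v*(z-p[2])/v[2]
def proj(c,P):
    q=(np.atleast_2d(P)-c['position'])@rot(c['orientation']); s=q[:,:2]/q[:,2:]
    s=s*(1+c['k1']*(s**2).sum(1,keepdims=True)); return s*[c['fx'],c['fy']]+[c['cx'],c['cy']]
def circle(x,y,z,r,n=72):
    a=np.linspace(0,2*np.pi,n); return np.c_[x+r*np.cos(a),y+r*np.sin(a),np.full(n,z)]
def crop(c,u,v,w,k,name,curves=()):
    im=np.ascontiguousarray(c['image'][:,:,::-1]); u0,v0=int(u-w/2),int(v-w/2)
    u0=max(u0,0);v0=max(v0,0)
    im=cv2.resize(im[v0:v0+w,u0:u0+w],None,fx=k,fy=k,interpolation=cv2.INTER_CUBIC)
    for P,col in curves:
        q=((proj(c,P)-[u0,v0]+.5)*k-.5).round().astype(int); cv2.polylines(im,[q],False,col,1)
    if name: cv2.imwrite('pics/'+name,im)
    return im
def tool():
    s=monitor.state(); M=rot(s['tcp_rot']); return s,M
def go(x,y,z,yaw=None):
    "shift (cm, tool axes) and turn from now to fingertip target x,y,z (tip pose) ; yaw= jaw axis angle"
    s,M=tool(); p=np.array([x,y,z+190.])
    d=M.T@(p-s['eef_pos'])/10
    a=np.arctan2(M[1,1],M[0,1]); t=0
    if yaw is not None: # turn about tool x (down) lowers world angle
        t=-(yaw-a); t=(t+np.pi/2)%np.pi-np.pi/2
    print('shift',d.round(2),'turn',round(t,3),'jaw yaw',round(a,3),'tip',(s['eef_pos']-[0,0,190]).round(1),'op',round(s['opening'],3),'t',round(s['t'],2))
E
python3 - <<'E'
from h import *
s,M=tool();print(M.round(3))
tc=cams.read_camera('top');sc=cams.read_camera('scene')
for n,c,L in(('top',tc,[(263,201),(187,281),(318,291),(464,286)]),('scene',sc,[(395,264),(389,183),(294,237),(180,320)])):
    g=c['image'].max(2)
    for u,v in L:
        w=36; sub=g[v-w:v+w,u-w:u+w].copy(); 
        m=(sub<95).astype(np.uint8); 
        cnt=max(cv2.findContours(m,cv2.RETR_EXTERNAL,cv2.CHAIN_APPROX_NONE)[0],key=cv2.contourArea)
        P=np.array([at(c,q[0]+[u-w,v-w],10)[:2] for q in cnt],np.float32)
        (x,y),r=cv2.minEnclosingCircle(P); e=cv2.fitEllipse(cv2.convexHull(P)) 
        print(n,(u,v),np.round([x,y,2*r],1),np.round(e[0]+e[1],1))
for n,c,uv in(('top',tc,(411,190)),('scene',sc,(272,302))): print('stack',n,at(c,uv,150).round(1))
a=crop(tc,405,210,80,5,None); b=crop(sc,276,330,80,5,None); cv2.imwrite('pics/stack.png',np.hstack([a,b]))
E
```

```text
[[-0.     0.257  0.966]
 [-0.001  0.966 -0.257]
 [-1.    -0.001 -0.   ]]
top (263, 201) [633.8 147.3  98.9] [633.9 146.8  95.8  98.3]
top (187, 281) [453.2 307.9 114.3] [453.7 307.4 108.9 113.5]
top (318, 291) [435.7  21.6  68.3] [435.9  21.9  65.1  67.5]
top (464, 286) [ 450.9 -293.4   85. ] [ 450.8 -293.2   80.    84.2]
scene (395, 264) [638.1 141.2 104.3] [637.6 140.8  97.6 104. ]
scene (389, 183) [456.1 301.1 121.1] [457.4 301.9 111.8 119.8]
scene (294, 237) [438.9  16.   75. ] [439.7  15.9  67.6  75.4]
scene (180, 320) [ 453.1 -299.5   88.5] [ 454.3 -299.3   84.2   87. ]
stack top [ 624.2 -161.1  150. ]
stack scene [ 611.2 -165.1  150. ]
```

View pics/stack.png

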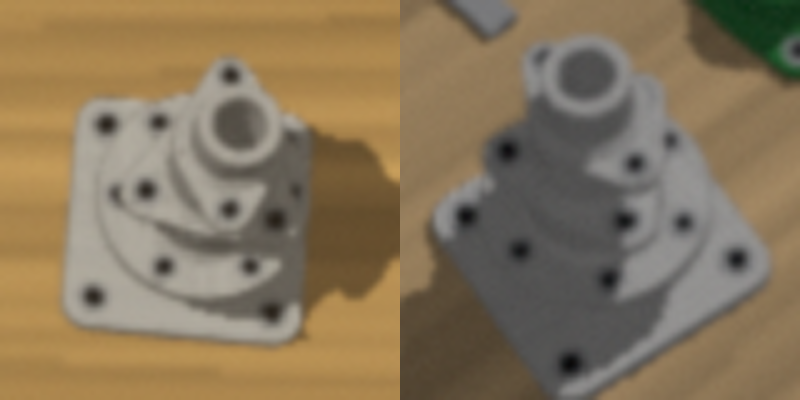

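Run:
```python
from h import *
tc=cams.read_camera('top');sc=cams.read_camera('scene')
print(at(tc,(412.5,194.6),150).round(1),at(sc,(273,305),150).round(1))
# stand noses / seat consistency: box edges
for uv,z in(((285,140),100),((100,300),100),((105,230),0),((285,155),0)): print(uv,z,at(tc,uv,z).round(0))
S={16:(435.8,21.8,34,20,2.5),26:(450.8,-293.3,42,26,5),36:(633.9,147,49,31,9),46:(453.4,307.6,56,36,14)}
rows=[]
for n,(x,y,a,b,e) in S.items():
    cu=[(circle(x,y,10,a),(0,0,255)),(circle(x,y,14,b),(0,255,0)),(circle(x,y,41,e),(255,0,0))]
    r=[]
    for c in(tc,sc):
        u,v=proj(c,[[x,y,15]])[0]; r.append(crop(c,u,v,64,4,None,cu))
    rows.append(np.vstack(r))
cv2.imwrite('pics/stands.png',cv2.resize(np.hstack(rows),(800,400)))
x,y=at(tc,(412.5,194.6),150)[:2]
go(x,y,200,0)
```

```text
[ 614.8 -163.9  150. ] [ 617.3 -167.5  150. ]
(285, 140) 100 [745.  94. 100.]
(100, 300) 100 [405. 454. 100.]
(105, 230) 0 [568. 499.   0.]
(285, 155) 0 [748. 101.   0.]
shift [  1.47 -62.54  63.64] turn 1.311 jaw yaw 1.311 tip [160.5 604.  214.6] op 1.002 t 0.3
```

View pics/stands.png

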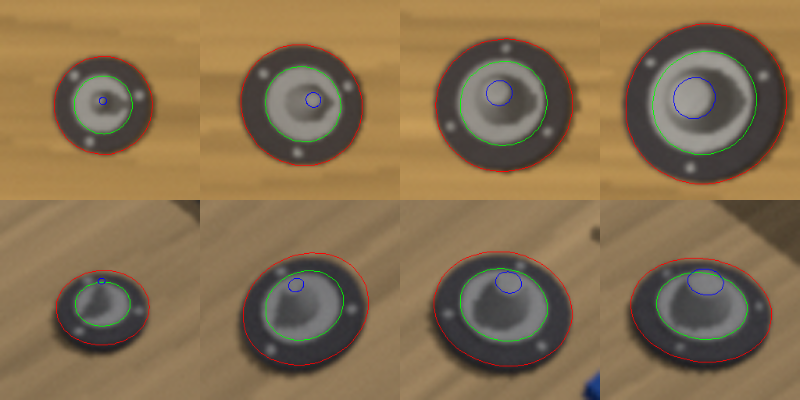

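Call:
{"name": "apply_moves", "arguments": {"series": [[-1,[0,-20,20],0.4],[-1,[0,-20,20],0.4],[-1,[0,-20,20],0.4],[-1,[0,-62.5,63.6],1.311],[-1,[0,-62.5,63.6],1.311],[-1,[0,-62.5,63.6],1.311],[-1,[0,-62.5,63.6],1.311],[-1,[0,-62.5,63.6],1.311],[-1,[0,-62.5,63.6],1.311],[-1,[0,-62.5,63.6],1.311],[-1,[0,-62.5,63.6],1.311],[-1,[0,-62.5,63.6],1.311],[-1,[0,-62.5,63.6],1.311],[-1,[0,-62.5,63.6],1.311],[-1,[0,-62.5,63.6],1.311],[-1,[0,-62.5,63.6],1.311],[-1,[0,-62.5,63.6],1.311],[-1,[0,-62.5,63.6],1.311]]}}

```text
t: 2.55
eef_pos: [614.3, -162.0, 405.2]
tcp_rot: [1.732, 1.57, 0.162]
ft_force: [0.1, 1.2, -0.1]
opening: 1.004
```

Run:
```python
from h import *
go(614.8,-163.9,150,0)
c=cams.read_camera('wrist'); print({k:v for k,v in c.items() if k!='image'})
s,M=tool();print(M.round(3),s['joints'].round(2))
crop(c,0,0,640,1,None); 
im=np.ascontiguousarray(c['image'][:,:,::-1])
for x,y in((614.8,-163.9),(617.3,-167.5)):
    cv2.polylines(im,[proj(c,circle(x,y,150,17)).round().astype(int)],False,(0,0,255) if x<616 else (255,0,0),1)
cv2.imwrite('pics/w1.png',im)
```

```text
shift [6.52 0.05 0.19] turn 0.001 jaw yaw 0.001 tip [ 614.3 -162.   215.2] op 1.004 t 2.55
{'fx': 347.67144754407377, 'fy': 347.67144754407377, 'cx': 317.2329862217883, 'cy': 236.15677375875075, 'k1': -0.054483409285376636, 'position': array([614.19514114, -80.28671253, 383.98974233]), 'orientation': array([ 2.85028850e+00, -1.01294159e-03,  1.49950369e-03])}
[[ 0.     1.     0.001]
 [ 0.     0.001 -1.   ]
 [-1.     0.    -0.   ]] [-0.36  0.51  1.53  0.    1.1  -0.36]
```

View pics/w1.png

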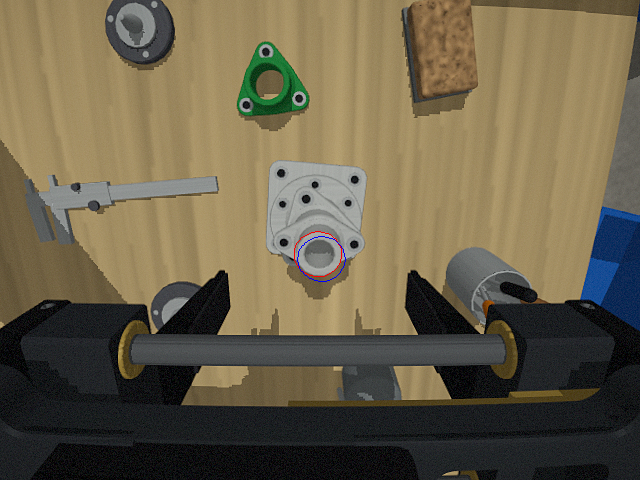

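Wrist view: the stack is at (318,210), with the top hub rim at about (319,254) and the jaws straddling it. The green look-alike is at (270,82) and the caliper at (140,190).

Run:
```python
from h import *
c=cams.read_camera('wrist')
x,y=614.8,-163.9
crop(c,318,230,130,6,'w1c.png',[(circle(x,y,150,17),(0,0,255)),(circle(x,y,150,11),(0,0,255))])
```

```text
(no output)
```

View pics/w1c.png

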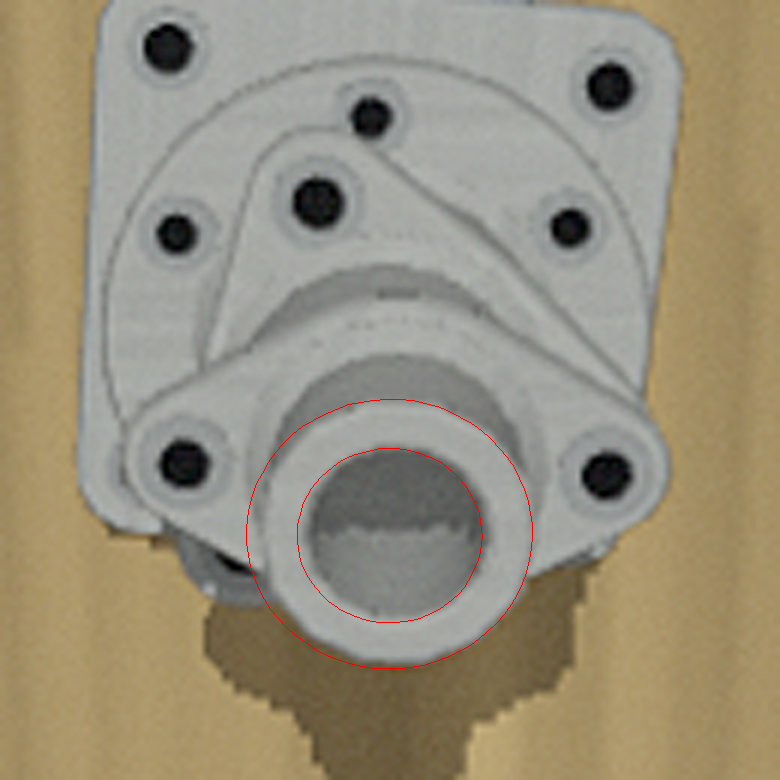

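Call:
{"name": "apply_moves", "arguments": {"series": [[-1,[4,0.1,0.25],0],[-1,[6,0.1,0.25],0],[-1,[7.5,0.1,0.25],0],[-1,[8.7,0.1,0.25],0],[-1,[8.7,0.1,0.25],0],[1,[8.7,0.1,0.25],0],[1,[8.7,0.1,0.25],0],[1,[8.7,0.1,0.25],0],[1,[8.7,0.1,0.25],0],[1,[8.7,0.1,0.25],0],[1,[8.7,0.1,0.25],0],[1,[8.7,0.1,0.25],0],[1,[8.7,0.1,0.25],0]]}}

```text
t: 4.28
eef_pos: [615.6, -165.9, 317.7]
tcp_rot: [3.059, 1.571, 1.489]
ft_force: [-0.3, 0.5, -0.5]
opening: 0.355
```

Run:
```python
from h import *
go(615,-164.5,128,0)
s,M=tool();print(s['ft_force'],s['opening']*95)
c=cams.read_camera('wrist')
crop(c,318,290,200,4,'w2.png',[(circle(615,-164.5,150,17),(0,0,255))])
```

```text
shift [-0.03 -0.06 -0.14] turn -0.0 jaw yaw -0.0 tip [ 615.6 -165.9  127.7] op 0.355 t 4.28
[-0.30449295  0.54937134 -0.48714574] 33.68471038251653
```

View pics/w2.png

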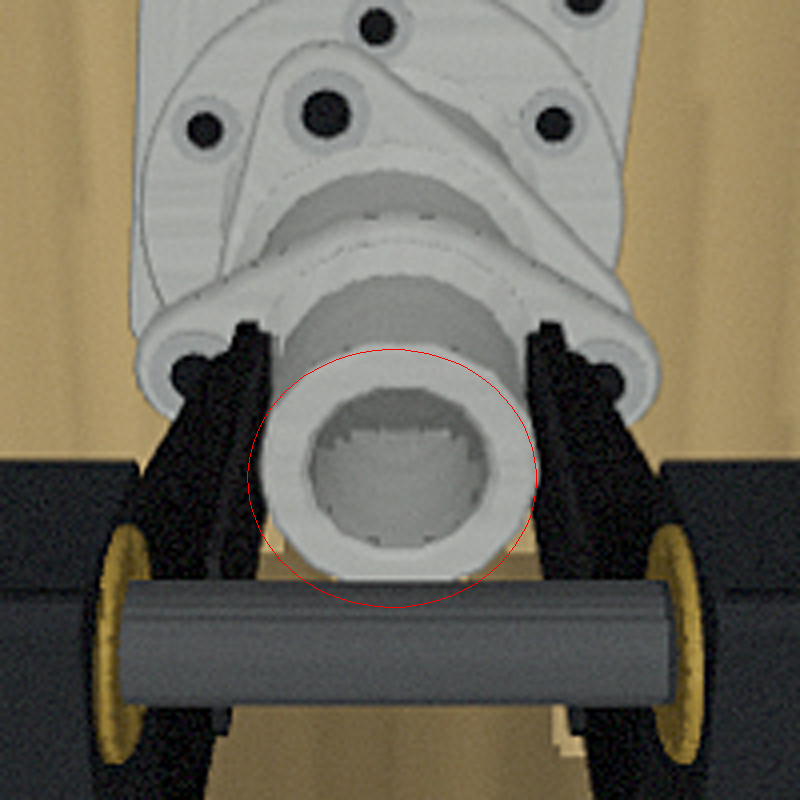

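Gripped: opening is 33.7 mm, which matches the 34 mm hub. Next I check the camera's bias against the visible fingertips at crop (268,325) and (530,325).

Run:
```python
from h import *
c=cams.read_camera('wrist')
q=proj(c,[[615.6-16.85,-155.9,127.7],[615.6+16.85,-155.9,127.7],[615.6,-165.9,150],[615.6-17,-163.9,122],[615.6+37,-165.9,122],[615.6,-165.9,127.7]])
print(((q-[218,190]+.5)*4).round(0), c['position'],c['orientation'])
```

```text
[[269. 341.]
 [526. 341.]
 [397. 493.]
 [273. 379.]
 [666. 391.]
 [397. 410.]] [615.68747547 -84.15635508 296.51804847] [ 2.85031608e+00 -7.30445511e-04  3.95043643e-05]
```

Call:
{"name": "apply_moves", "arguments": {"series": [[1,[-1,0,0],0],[1,[-3,0,0],0],[1,[-6,0,0],0],[1,[-6,0,0],0]]}}

```text
t: 4.88
eef_pos: [615.7, -165.9, 380.3]
tcp_rot: [1.233, 1.566, -0.338]
ft_force: [0.5, 0.4, -1.0]
opening: 0.355
```

Run:
```python
from h import *
c=cams.read_camera('wrist')
crop(c,318,240,480,1,None)
s,M=tool(); print(s['opening']*95,s['eef_pos'],s['ft_force'])
cv2.imwrite('pics/w3.png',c['image'][:,:,::-1])
go(435.8,21.8,110,0)
```

```text
33.67631784119891 [ 615.50886368 -165.82638658  378.6028937 ] [-0.26784989  0.27863757 -1.27052993]
shift [  7.82 -17.98 -18.77] turn 0.0 jaw yaw 0.0 tip [ 615.5 -165.8  188.6] op 0.354 t 4.92
```

View pics/w3.png

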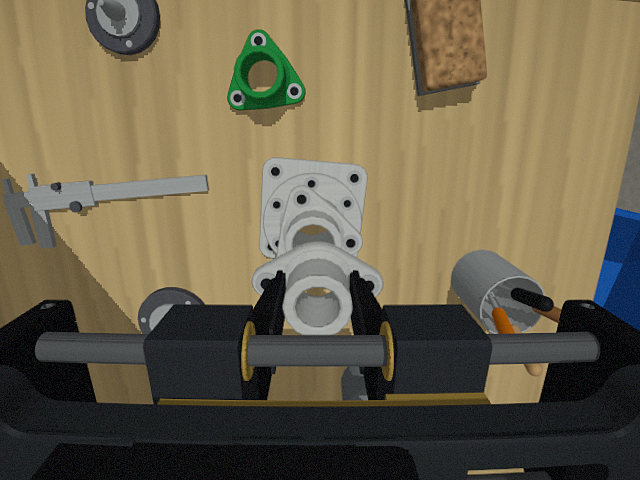

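Call:
{"name": "apply_moves", "arguments": {"series": [[1,[0,-5,-5],0],[1,[0,-9,-9.4],0],[1,[0,-13,-13.5],0],[1,[0,-16,-16.6],0],[1,[0,-17.9,-18.63],0],[1,[3,-17.9,-18.63],0],[1,[6,-17.9,-18.63],0],[1,[8.5,-17.9,-18.63],0],[1,[10.8,-17.9,-18.63],0],[1,[10.8,-17.9,-18.63],0],[1,[10.8,-17.9,-18.63],0]]}}

```text
t: 6.3
eef_pos: [436.7, 20.4, 270.0]
tcp_rot: [-2.151, 1.571, 2.561]
ft_force: [-0.4, 0.0, 0.2]
opening: 0.357
```

Run:
```python
from h import *
go(436.5,20.5,28.5,0)
s,M=tool(); x,y=s['eef_pos'][:2]; print(s['ft_force'])
c=cams.read_camera('wrist')
crop(c,318,250,200,4,'w4.png',[(circle(436.5,20.5,10,34),(0,0,255)),(circle(436.5,20.5,14,20),(0,255,0))])
t=cams.read_camera('top'); u,v=proj(t,[[436,20,15]])[0]
crop(t,u,v,64,8,'t4.png')
```

```text
shift [ 5.15 -0.02 -0.01] turn 0.0 jaw yaw 0.0 tip [436.7  20.4  80. ] op 0.357 t 6.3
[-0.43361451  0.03871091  0.23387236]
```

View pics/w4.png

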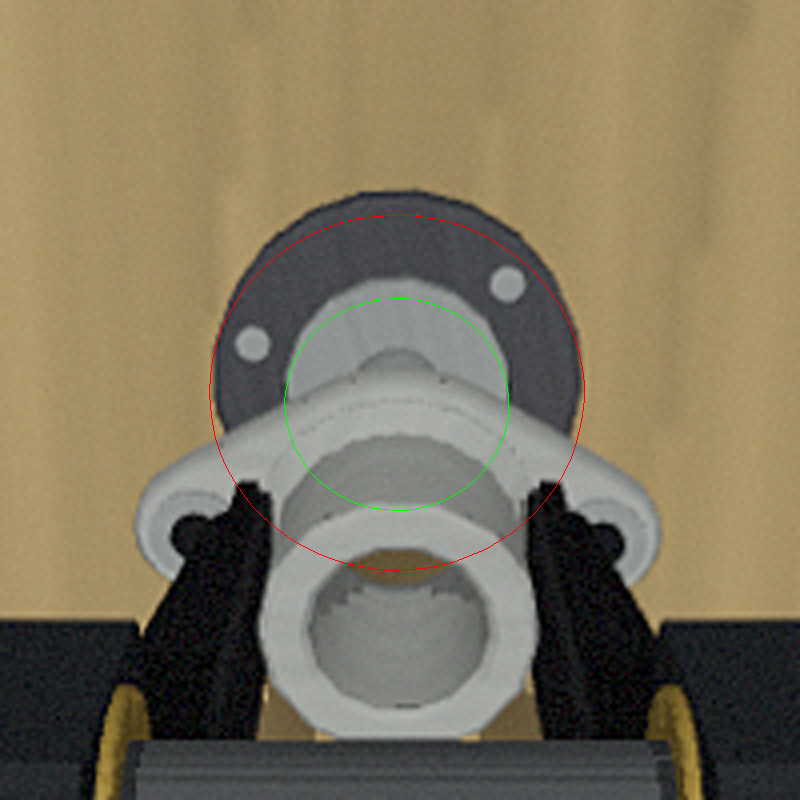

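The disc edge at crop (398,188) fits x well, and y should be about 1 mm further out. Lowering.

Call:
{"name": "apply_moves", "arguments": {"series": [[1,[1.5,0,-0.1],0],[1,[2.5,0,-0.1],0],[1,[3.2,0,-0.1],0],[1,[4,0,-0.1],0],[1,[4.6,0,-0.1],0],[1,[5,0,-0.1],0],[1,[5.15,0,-0.1],0],[1,[5.15,0,-0.1],0]]}}

```text
t: 7.4
eef_pos: [436.6, 21.5, 218.4]
tcp_rot: [2.183, 1.571, 0.612]
ft_force: [-0.8, 0.0, 2.6]
opening: 0.354
```

Run:
```python
from h import *
go(436.5,21.5,28.5,0)
s,M=tool(); print(s['ft_force'],s['moment'])
c=cams.read_camera('scene'); u,v=proj(c,[[436.5,21.5,30]])[0]
a=crop(c,u,v,80,5,None); t=cams.read_camera('wrist')
cv2.imwrite('pics/s5.png',np.hstack([a,crop(t,318,270,160,2.5,None)]))
```

```text
shift [-0.01 -0.01 -0.  ] turn 0.0 jaw yaw 0.0 tip [436.6  21.5  28.4] op 0.354 t 7.4
[-0.76399003  0.00571536  2.62182617] [-0.09102049  0.25275653 -0.00468185]
```

View pics/s5.png

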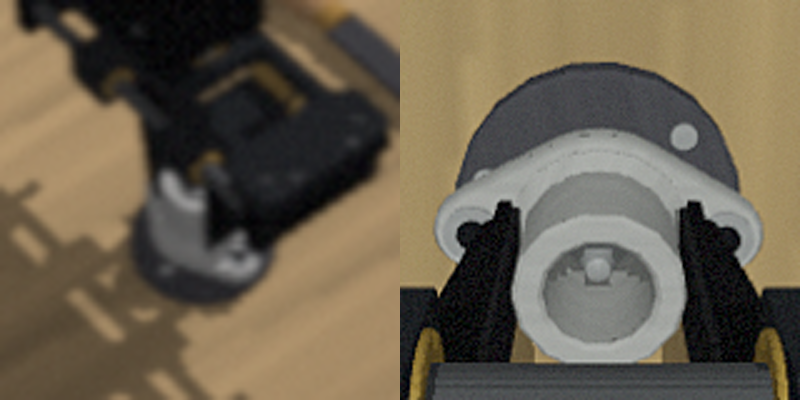

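The nose is visible in the bore at crop (598,270), with 2.6 N of light contact. Releasing and going back above the stack.

Call:
{"name": "apply_moves", "arguments": {"series": [[1,[0.05,0,0],0],[0.2,[0.05,0,0],0],[-0.4,[0.05,0,0],0],[-0.4,[0,0,0],0],[-0.4,[-1,0,0],0],[-0.4,[-4,0,0],0],[-1,[-8,0,0],0],[-1,[-13,5,5],0],[-1,[-13,10,10.5],0],[-1,[-13,14,14.6],0],[-1,[-13,17.9,18.7],0],[-1,[-13,17.9,18.7],0],[-1,[-13,17.9,18.7],0],[-1,[-13,17.9,18.7],0]]}}

```text
t: 9.25
eef_pos: [615.0, -164.8, 348.4]
tcp_rot: [-2.166, 1.57, 2.547]
ft_force: [0.0, 0.4, -0.2]
opening: 1.001
```

Run:
```python
from h import *
go(615.6,-165.5,90,0)
c=cams.read_camera('wrist')
a=crop(c,318,230,130,5,None,[(circle(615.6,-165.5,114,22),(0,0,255)),(circle(615.6,-165.5,78,27),(255,0,0))])
t=cams.read_camera('scene'); u,v=proj(t,[[436.5,21.5,30]])[0]
b=crop(t,u,v,36,4,None)
im=np.zeros((650,800,3),np.uint8); im[:,:650]=a; im[:144,656:800]=b; cv2.imwrite('pics/w6.png',im[:600])
```

```text
shift [6.84 0.07 0.07] turn 0.0 jaw yaw 0.0 tip [ 615.  -164.8  158.4] op 1.001 t 9.25
```

View pics/w6.png

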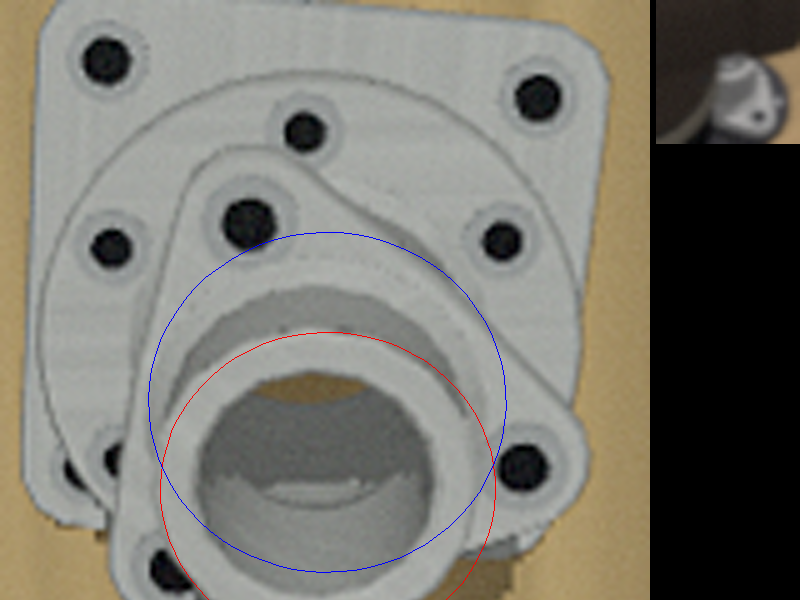

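Call:
{"name": "apply_moves", "arguments": {"series": [[-1,[3,-0.05,0.15],0],[-1,[5,-0.05,0.15],0],[-1,[6.3,-0.05,0.15],0],[-1,[6.8,-0.05,0.15],0],[-1,[6.8,-0.05,0.15],0],[1,[6.8,-0.05,0.15],0],[1,[6.8,-0.05,0.15],0],[1,[6.8,-0.05,0.15],0],[1,[6.8,-0.05,0.15],0],[1,[6.8,-0.05,0.15],0],[1,[6.8,-0.05,0.15],0],[1,[6.8,-0.05,0.15],0]]}}

```text
t: 10.85
eef_pos: [615.2, -167.1, 280.3]
tcp_rot: [1.58, 1.571, 0.009]
ft_force: [-0.5, -0.4, 0.5]
opening: 0.456
```

Run:
```python
from h import *
go(450.8,-293.3,90,0)
s,M=tool(); print(s['ft_force'],s['opening']*95)
c=cams.read_camera('wrist')
cv2.imwrite('pics/w7.png',crop(c,318,270,160,3,None,[(circle(s['eef_pos'][0],s['eef_pos'][1],114,22),(0,0,255))]))
```

```text
shift [  0.02 -16.44  12.62] turn -0.0 jaw yaw -0.0 tip [ 615.2 -167.1   90.3] op 0.456 t 10.85
[-0.46350813 -0.44947308  0.5369032 ] 43.36338414359545
```

View pics/w7.png

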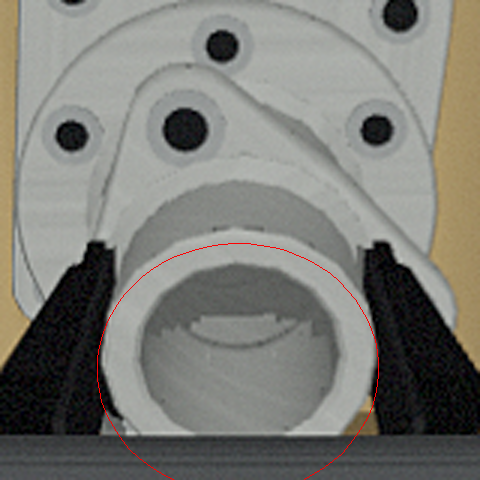

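Three-bolt casting gripped (43.4 mm). Lifting and carrying it to stand_26.

Call:
{"name": "apply_moves", "arguments": {"series": [[1,[-1,0,0],0],[1,[-4,0,0],0],[1,[-7,0,0],0],[1,[-7,-4,3.1],0],[1,[-7,-8.5,6.6],0],[1,[-7,-12.5,9.7],0],[1,[-7,-16.36,12.7],0],[1,[-5,-16.36,12.7],0],[1,[-2,-16.36,12.7],0],[1,[1,-16.36,12.7],0],[1,[1,-16.36,12.7],0],[1,[1,-16.36,12.7],0]]}}

```text
t: 12.4
eef_pos: [451.8, -294.2, 271.3]
tcp_rot: [0.974, 1.57, -0.597]
ft_force: [1.4, 0.9, -1.6]
opening: 0.461
```

Run:
```python
from h import *
go(451.6,-294.2,26.5,0)
s,M=tool(); print(s['ft_force'],s['opening']*95)
c=cams.read_camera('wrist')
x,y=451.6,-294.2
crop(c,318,250,200,4,'w8.png',[(circle(x,y,10,42),(0,0,255)),(circle(x,y,14,26),(0,255,0))])
```

```text
shift [ 5.48 -0.03 -0.  ] turn 0.0 jaw yaw 0.0 tip [ 451.8 -294.2   81.3] op 0.461 t 12.4
[ 1.36737185  0.91537078 -1.55677979] 43.79119373036423
```

View pics/w8.png

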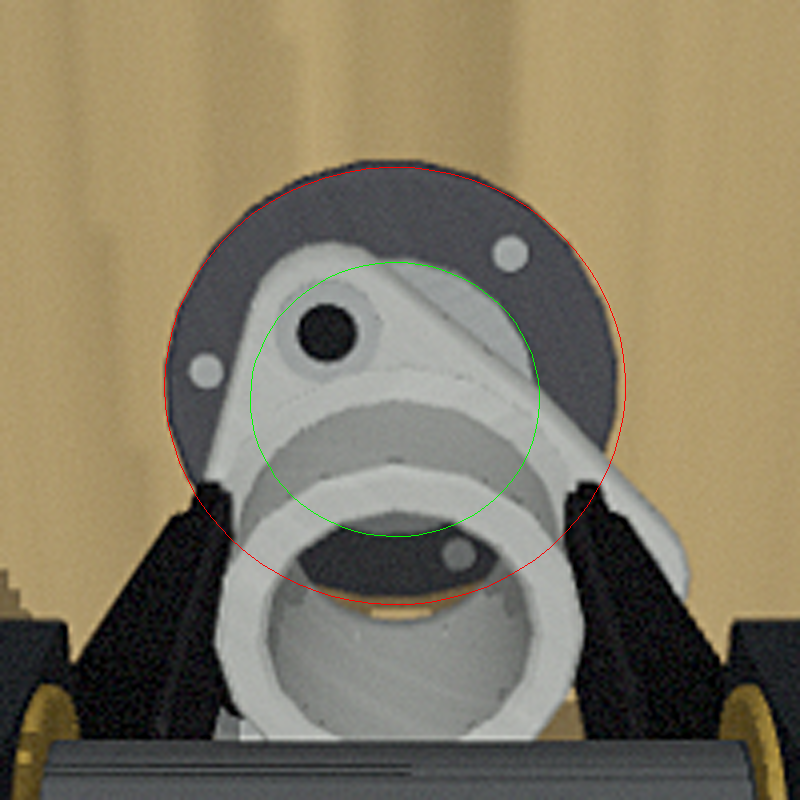

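Call:
{"name": "apply_moves", "arguments": {"series": [[1,[1.5,-0.06,0.08],0],[1,[2.5,-0.06,0.08],0],[1,[3.2,-0.06,0.08],0],[1,[4,-0.06,0.08],0],[1,[4.6,-0.06,0.08],0],[1,[5.1,-0.06,0.08],0],[1,[5.4,-0.06,0.08],0],[1,[5.4,-0.06,0.08],0]]}}

```text
t: 13.45
eef_pos: [450.9, -294.8, 216.7]
tcp_rot: [1.006, 1.57, -0.565]
ft_force: [-0.6, 1.5, 6.4]
opening: 0.466
```

Run:
```python
from h import *
go(451,-295,26.3,0)
s,M=tool(); print(s['ft_force'],s['moment'])
c=cams.read_camera('wrist')
crop(c,318,270,180,3,'w9.png')
```

```text
shift [0.04 0.01 0.02] turn 0.0 jaw yaw 0.0 tip [ 450.9 -294.8   26.7] op 0.466 t 13.45
[-0.60087536  1.46938835  6.39324319] [0.06428686 0.39845173 0.03165424]
```

View pics/w9.png

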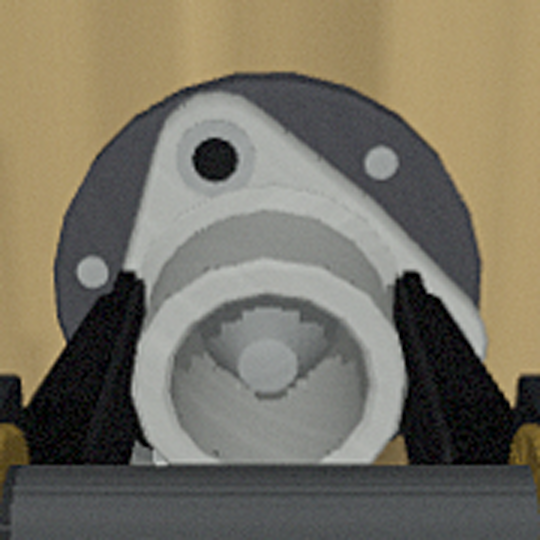

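The post nose is centred in the bore at crop (267,366), and the upward force is 6.4 N, so it is on the shoulder. Release, back to the stack. Pictures are nearly used up, so from here I measure by edge fitting.

Call:
{"name": "apply_moves", "arguments": {"series": [[1,[0,0,0],0],[0.2,[0,0,0],0],[-0.3,[0,0,0],0],[-0.3,[-0.05,0,0],0],[-0.3,[-1,0,0],0],[-0.3,[-4,0,0],0],[-1,[-8,0,0],0],[-1,[-10,4,-3.1],0],[-1,[-10,9,-7],0],[-1,[-10,13,-10],0],[-1,[-10,16.4,-12.9],0],[-1,[-10,16.4,-12.9],0],[-1,[-10,16.4,-12.9],0],[-1,[-10,16.4,-12.9],0]]}}

```text
t: 15.25
eef_pos: [614.3, -166.7, 316.5]
tcp_rot: [-1.832, 1.571, 2.879]
ft_force: [0.2, 0.3, 0.0]
opening: 0.996
```

```bash
cat >> h.py <<'E'
def fit(c,x0,y0,z,r0,span=6,dr=3,amax=180):
    "best circle (x,y,r) at height z by image gradient along the far arc"
    from scipy.optimize import differential_evolution as de
    from scipy.ndimage import map_coordinates as mc
    g=cv2.GaussianBlur(cv2.cvtColor(c['image'],cv2.COLOR_RGB2GRAY).astype(np.float32),(0,0),1.0)
    m=np.hypot(cv2.Sobel(g,5,1,0),cv2.Sobel(g,5,0,1))
    a=np.radians(np.linspace(90-amax,90+amax,180))
    def f(p):
        q=proj(c,np.c_[p[0]+p[2]*np.cos(a),p[1]+p[2]*np.sin(a),np.full(len(a),z)])
        return -np.minimum(mc(m,[q[:,1],q[:,0]],order=1),60).mean()
    o=de(f,[(x0-span,x0+span),(y0-span,y0+span),(r0-dr,r0+dr)],seed=1,tol=1e-4)
    return o.x.round(1),round(-o.fun,1)
E
python3 - <<'E'
from h import *
go(615,-165.5,53,0)
c=cams.read_camera('wrist')
print('rim out',fit(c,615,-165,78,27,amax=110)); print('bore',fit(c,615,-165,78,21,amax=110)); print('flange',fit(c,615,-165,50,46,amax=120))
t=cams.read_camera('top')
for n,x,y,r,A in(('36',635,147.5,49,31),('46',454,309,56,36)):
    print('top',n,fit(t,x,y,10,r),fit(t,x,y,14,A))
cv2.imwrite('pics/w10.png',crop(c,318,230,150,5,None,[(circle(615,-165.5,78,27),(0,0,255)),(circle(615,-165.5,50,46),(255,0,0))])[:600])
E
```

```text
shift [ 7.35  0.07 -0.12] turn -0.001 jaw yaw -0.001 tip [ 614.3 -166.7  126.5] op 0.996 t 15.25
rim out (array([ 612.6, -163.8,   25.5]), np.float64(52.6))
bore (array([ 612.7, -163.8,   20.6]), np.float64(60.0))
flange (array([ 612.7, -164.2,   44. ]), np.float64(51.4))
top 36 (array([641. , 144.1,  46.6]), np.float64(43.2)) (array([641. , 146.5,  28. ]), np.float64(55.9))
top 46 (array([454.6, 315. ,  55.9]), np.float64(33.7)) (array([457.5, 315. ,  33. ]), np.float64(33.6))
```

Call:
{"name": "apply_moves", "arguments": {"series": [[-1,[3,-0.15,0],0],[-1,[5.5,-0.15,0],0],[-1,[6.9,-0.15,0],0],[-1,[7.35,-0.15,0],0],[-1,[7.35,-0.15,0],0],[1,[7.35,-0.15,0],0],[1,[7.35,-0.15,0],0],[1,[7.35,-0.15,0],0],[1,[7.35,-0.15,0],0],[1,[7.35,-0.15,0],0],[1,[7.35,-0.15,0],0],[1,[7.35,-0.15,0],0],[1,[5,-0.15,0],0],[1,[2,-0.15,0],0],[1,[0,-0.15,0],0],[1,[0,-0.15,0],0],[1,[0,-0.15,0],0]]}}

```text
t: 17.48
eef_pos: [613.2, -165.8, 315.2]
tcp_rot: [-2.027, 1.569, 2.686]
ft_force: [0.8, -0.1, -2.3]
opening: 0.566
```

Run:
```python
from h import *
go(635.2,147.9,90,0)
s,M=tool(); print(s['ft_force'],s['opening']*95)
x,y=s['eef_pos'][:2]; z=s['eef_pos'][2]-190-53+78
c=cams.read_camera('wrist'); print(x,y,fit(c,x,y+2,z,26,amax=90),fit(c,x,y+2,z,20.5,amax=90))
print('square left', fit(c,613,-164,40,31,amax=60),fit(c,613,-164,40,25.5,amax=60))
```

```text
shift [  3.53   2.2  -31.37] turn -0.0 jaw yaw -0.0 tip [ 613.2 -165.8  125.2] op 0.566 t 17.48
[ 0.77581393 -0.07579699 -2.25463875] 53.76712568142156
613.2466412278475 -165.77259516832896 (array([ 613.2, -163.2,   25.7]), np.float64(60.0)) (array([ 613. , -164. ,   20.7]), np.float64(60.0))
square left (array([ 611.9, -158. ,   30.6]), np.float64(57.1)) (array([ 615.6, -158. ,   28.5]), np.float64(42.3))
```

Call:
{"name": "apply_moves", "arguments": {"series": [[1,[0,0.5,-4],0],[1,[0,0.8,-9],0],[1,[0,1.2,-14],0],[1,[0,1.5,-19],0],[1,[0,1.9,-24],0],[1,[0,2.2,-28.5],0],[1,[0,2.2,-31.3],0],[1,[2,2.2,-31.3],0],[1,[4,2.2,-31.3],0],[1,[4,2.2,-31.3],0],[1,[4,2.2,-31.3],0]]}}

```text
t: 18.9
eef_pos: [635.6, 147.1, 276.3]
tcp_rot: [-2.288, 1.571, 2.424]
ft_force: [-0.5, 1.0, -2.4]
opening: 0.568
```

Run:
```python
from h import *
go(635.2,147.9,27.5,0)
s,M=tool(); print(s['ft_force'],s['opening']*95)
c=cams.read_camera('wrist')
for am in (40,55,70): print(fit(c,635,149,10,48,amax=am,dr=2))
cv2.imwrite('pics/w11.png',crop(c,318,250,200,3,None,[(circle(635.2,147.9,10,49),(0,0,255))]))
```

```text
shift [ 5.88 -0.04 -0.08] turn -0.0 jaw yaw -0.0 tip [635.6 147.1  86.3] op 0.568 t 18.9
[-0.49021871  0.99875203 -2.3662691 ] 53.912700325168856
(array([635.6, 149.7,  48.7]), np.float64(60.0))
(array([636.9, 152.8,  46. ]), np.float64(60.0))
(array([636.5, 149.4,  48.6]), np.float64(60.0))
```

View pics/w11.png

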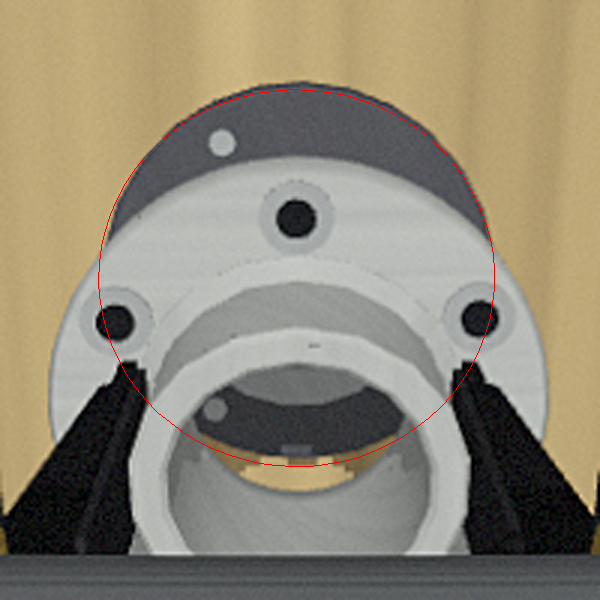

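The disc's far edge at crop (300,83) agrees with about (635.8,147.9). Lowering.

Call:
{"name": "apply_moves", "arguments": {"series": [[1,[1.5,0.02,-0.08],0],[1,[2.7,0.02,-0.08],0],[1,[3.5,0.02,-0.08],0],[1,[4.3,0.02,-0.08],0],[1,[5,0.02,-0.08],0],[1,[5.5,0.02,-0.08],0],[1,[5.85,0.02,-0.08],0],[1,[5.85,0.02,-0.08],0]]}}

```text
t: 19.95
eef_pos: [635.7, 148.0, 217.7]
tcp_rot: [2.569, 1.571, 0.998]
ft_force: [-0.4, 0.8, -1.9]
opening: 0.563
```

Run:
```python
from h import *
go(635.8,147.9,27,0)
s,M=tool(); print(s['ft_force'],s['moment'],s['opening']*95)
c=cams.read_camera('wrist'); print(fit(c,635.8,150,52,26,amax=60),fit(c,635.8,150,41,9,span=5,dr=1.5,amax=60),fit(c,635.8,150,10,48.5,dr=1.5,amax=40))
```

```text
shift [0.07 0.01 0.01] turn 0.0 jaw yaw 0.0 tip [635.7 148.   27.7] op 0.563 t 19.95
[-0.39968504  0.81315635 -1.91965223] [-0.13136724  0.08617727 -0.00828448] 53.509494019500885
(array([635.5, 148.8,  26.7]), np.float64(60.0)) (array([632.3, 154.6,   7.5]), np.float64(54.8)) (array([635.4, 144.9,  48.4]), np.float64(60.0))
```

It went over the post with no contact force. Lowering the last millimetre to the shoulder, then releasing and returning to the stack.

Call:
{"name": "apply_moves", "arguments": {"series": [[1,[0.04,0,0],0],[1,[0.08,0,0],0],[1,[0.08,0,0],0]]}}

```text
t: 20.38
eef_pos: [635.7, 147.9, 217.2]
tcp_rot: [1.848, 1.57, 0.277]
ft_force: [-0.2, 0.1, 0.3]
opening: 0.566
```

Call:
{"name": "apply_moves", "arguments": {"series": [[0.5,[0,0,0],0],[-0.3,[0,0,0],0],[-1,[0,0,0],0],[-1,[-0.1,0,0],0],[-1,[-1,0,0],0],[-1,[-4,0,0],0],[-1,[-7,0,0],0],[-1,[-7,-0.5,5],0],[-1,[-7,-0.8,10],0],[-1,[-7,-1.2,15],0],[-1,[-7,-1.6,20],0],[-1,[-7,-1.9,25],0],[-1,[-7,-2.2,29],0],[-1,[-7,-2.25,31.4],0],[-1,[-7,-2.25,31.4],0],[-1,[-7,-2.25,31.4],0]]}}

```text
t: 22.38
eef_pos: [613.2, -165.0, 287.0]
tcp_rot: [-2.889, 1.57, 1.824]
ft_force: [-0.8, 0.3, -0.1]
opening: 0.999
```

Run:
```python
from h import *
go(613,-165.5,14,0)
c=cams.read_camera('wrist')
for d in(110,80): print('rim',fit(c,613,-164,40,31,dr=2,amax=d),'bore',fit(c,613,-164,40,25,dr=2,amax=d))
```

```text
shift [ 8.3  -0.02  0.05] turn 0.001 jaw yaw 0.001 tip [ 613.2 -165.    97. ] op 0.999 t 22.38
rim (array([ 611.6, -162.5,   30.1]), np.float64(49.0)) bore (array([ 611.6, -163. ,   25.6]), np.float64(60.0))
rim (array([ 611.5, -161.4,   29.7]), np.float64(56.1)) bore (array([ 611.9, -162.9,   25.8]), np.float64(60.0))
```

Call:
{"name": "apply_moves", "arguments": {"series": [[-1,[4,-0.15,0],0],[-1,[6.5,-0.15,0],0],[-1,[7.8,-0.15,0],0],[-1,[8.3,-0.15,0],0],[-1,[8.3,-0.15,0],0],[1,[8.3,-0.15,0],0],[1,[8.3,-0.15,0],0],[1,[8.3,-0.15,0],0],[1,[8.3,-0.15,0],0],[1,[8.3,-0.15,0],0],[1,[8.3,-0.15,0],0],[1,[7,-0.15,0],0],[1,[4,-0.15,0],0],[1,[0,-0.15,0],0],[1,[0,-0.15,0],0],[1,[0,-0.15,0],0]]}}

```text
t: 24.42
eef_pos: [611.3, -165.9, 286.3]
tcp_rot: [-2.067, 1.57, 2.645]
ft_force: [0.3, 0.1, -3.9]
opening: 0.675
```

Run:
```python
from h import *
go(453.9,309.4,97,0)
s,M=tool(); print(s['ft_force'],s['opening']*95)
x,y=s['eef_pos'][:2]; z=s['eef_pos'][2]-190+26
c=cams.read_camera('wrist'); print(x,y,fit(c,x,y+2,z,31,amax=80),fit(c,x,y+2,z,25.5,amax=80))
```

```text
shift [-3.000e-02 -1.574e+01 -4.753e+01] turn -0.0 jaw yaw -0.0 tip [ 611.3 -165.9   96.3] op 0.675 t 24.43
[ 0.294319    0.1498944  -3.90636056] 64.15367448541164
611.2887738767391 -165.9276007756738 (array([ 611.5, -162.8,   30.9]), np.float64(60.0)) (array([ 612. , -162.4,   25.5]), np.float64(60.0))
```

Call:
{"name": "apply_moves", "arguments": {"series": [[1,[0,-1.2,-3.6],0],[1,[0,-2.8,-8.5],0],[1,[0,-4.5,-13.5],0],[1,[0,-6.1,-18.5],0],[1,[0,-7.8,-23.5],0],[1,[0,-9.4,-28.5],0],[1,[0,-11.1,-33.5],0],[1,[0,-12.7,-38.5],0],[1,[0,-14.2,-43],0],[1,[0,-15.2,-46],0],[1,[0,-15.74,-47.45],0],[1,[0,-15.74,-47.45],0],[1,[0,-15.74,-47.45],0]]}}

```text
t: 26.1
eef_pos: [454.6, 307.6, 286.6]
tcp_rot: [-0.971, 1.57, -2.543]
ft_force: [0.3, -0.3, -4.0]
opening: 0.675
```

Run:
```python
from h import *
go(453.9,308.6,28.5,0)
s,M=tool(); print(s['ft_force'],s['opening']*95)
c=cams.read_camera('wrist')
for am in (30,45,60): print(fit(c,454,311,10,55,amax=am,dr=1.5))
cv2.imwrite('pics/w12.png',crop(c,318,250,200,3,None,[(circle(453.9,309.4,10,56),(0,0,255))]))
```

```text
shift [ 6.81 -0.07 -0.11] turn -0.001 jaw yaw -0.001 tip [454.6 307.6  96.6] op 0.675 t 26.1
[ 0.29407176 -0.28025091 -4.04844571] 64.16464295788045
(array([452.9, 313.2,  54.1]), np.float64(60.0))
(array([456.1, 313.9,  53.5]), np.float64(59.9))
(array([454.5, 314.8,  53.5]), np.float64(51.8))
```

View pics/w12.png

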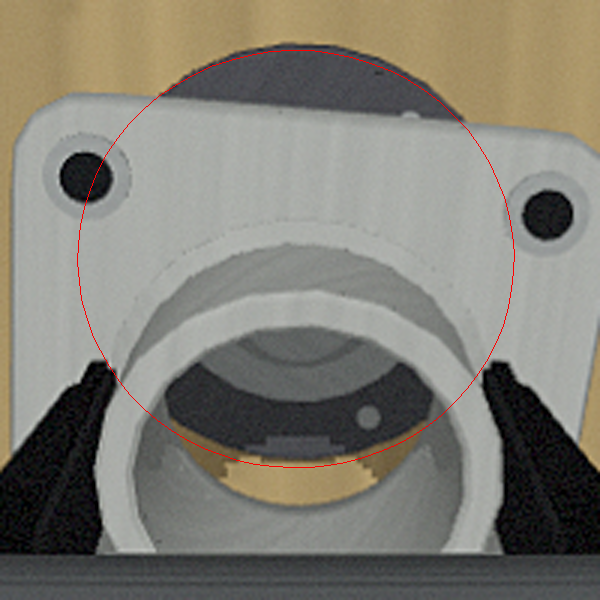

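Call:
{"name": "apply_moves", "arguments": {"series": [[1,[2,-0.02,-0.06],0],[1,[3.5,-0.02,-0.06],0],[1,[4.5,-0.02,-0.06],0],[1,[5.2,-0.02,-0.06],0],[1,[5.9,-0.02,-0.06],0],[1,[6.2,-0.02,-0.06],0],[1,[6.2,-0.02,-0.06],0]]}}

```text
t: 27.02
eef_pos: [454.0, 309.1, 224.9]
tcp_rot: [2.778, 1.571, 1.207]
ft_force: [1.3, -0.5, -3.3]
opening: 0.68
```

Run:
```python
from h import *
go(454.4,308.2,28,0)
s,M=tool(); print(s['ft_force'],s['moment'],s['opening']*95)
```

```text
shift [0.69 0.04 0.09] turn 0.0 jaw yaw 0.0 tip [454.  309.1  34.9] op 0.68 t 27.02
[ 1.26207301 -0.5010925  -3.30023139] [-0.15535786  0.07770167  0.02380922] 64.64067105100455
```

Past the top of the straight section with no contact. Continuing to the shoulder.

Call:
{"name": "apply_moves", "arguments": {"series": [[1,[0.3,0,0],0],[1,[0.55,0,0],0],[1,[0.68,0,0],0],[1,[0.72,0,0],0],[1,[0.72,0,0],0]]}}

```text
t: 27.65
eef_pos: [454.0, 309.1, 217.8]
tcp_rot: [-3.124, 1.571, 1.588]
ft_force: [-0.6, 0.1, -3.5]
opening: 0.679
```

Run:
```python
from h import *
go(454.4,308.2,28,0)
s,M=tool(); print(s['ft_force'],s['moment'],s['opening']*95)
```

```text
shift [-0.02  0.04  0.09] turn 0.0 jaw yaw 0.0 tip [454.  309.1  27.8] op 0.679 t 27.65
[-0.58711735  0.11372808 -3.5214005 ] [-0.11350273  0.1440533  -0.02166043] 64.45882897198105
```

Call:
{"name": "apply_moves", "arguments": {"series": [[1,[0.05,0,0],0],[1,[0.1,0,0],0],[1,[0.1,0,0],0]]}}

```text
t: 28.02
eef_pos: [454.0, 309.0, 217.3]
tcp_rot: [2.211, 1.57, 0.64]
ft_force: [-2.2, -1.4, 6.5]
opening: 0.677
```

Contact on the shoulder (6.5 N up). Releasing and retreating high and clear.

Call:
{"name": "apply_moves", "arguments": {"series": [[0.5,[0,0,0],0],[-0.5,[0,0,0],0],[-1,[0,0,0],0],[-1,[0,0,0],0],[-1,[-1,0,0],0],[-1,[-4,0,0],0],[-1,[-9,0,0],0],[-1,[-15,0,0],0],[-1,[-20,0,0],0],[-1,[-20,5,-5],0],[-1,[-20,5,-10],0],[-1,[-20,5,-16],0],[-1,[-20,5,-20],0],[-1,[-20,5,-20],0],[-1,[-20,5,-20],0]]}}

```text
t: 29.9
eef_pos: [503.9, 508.6, 417.0]
tcp_rot: [-0.381, 1.57, -1.952]
ft_force: [-0.3, -0.9, 0.5]
opening: 0.999
```

Run:
```python
from h import *
s,M=tool(); print(s['eef_pos'],s['opening'])
t=cams.read_camera('top');c=cams.read_camera('scene')
# rim fits at the seated height, compared with disc positions
for n,x,y,h,r in(('two',436.5,21.5,50,17),('three',451,-295,50,22),('round',635.8,147.9,52,27),('square',454,309,54,32)):
    for nm,k in(('top',t),('scene',c)):
        print(n,nm,'rim',fit(k,x,y,h,r*.97,span=8,dr=1.5),'bore',fit(k,x,y,h,r-6,span=8,dr=1))
```

```text
[503.87193295 508.62081354 416.98572686] 0.9991050342084274
two top rim (array([444.5,  19.7,  17. ]), np.float64(60.0)) bore (array([438.7,  23.6,  10.8]), np.float64(60.0))
two scene rim (array([435.3,  20.8,  17. ]), np.float64(60.0)) bore (array([436.4,  19.1,  10.1]), np.float64(60.0))
three top rim (array([ 452.9, -298.9,   19.9]), np.float64(59.8)) bore (array([ 449.2, -291.6,   15.4]), np.float64(60.0))
three scene rim (array([ 456.4, -296.5,   19.9]), np.float64(56.5)) bore (array([ 451.6, -295.7,   15.3]), np.float64(60.0))
round top rim (array([633.7, 143.4,  24.7]), np.float64(59.5)) bore (array([636.4, 149.8,  20.2]), np.float64(60.0))
round scene rim (array([639.5, 140.7,  24.7]), np.float64(59.4)) bore (array([633.1, 146.1,  21.8]), np.float64(59.0))
square top rim (array([446. , 316. ,  32.5]), np.float64(49.7)) bore (array([453.7, 311.2,  25.4]), np.float64(52.9))
square scene rim (array([452.3, 310.8,  29.5]), np.float64(50.0)) bore (array([452.7, 308.7,  27. ]), np.float64(49.1))
```

Run:
```python
from h import *
from cell import job
a=cv2.imread('pics/top0.png'); b=cams.read_camera('top')['image'][:,:,::-1]
for n,(u0,v0,u1,v1) in dict(file=(248,255,266,368),caliper=(380,258,426,370)).items():
    p=a[v0:v1,u0:u1].astype(np.float32).mean(2);q=b[v0:v1,u0:u1].astype(np.float32).mean(2)
    print(n,cv2.phaseCorrelate(p,q,cv2.createHanningWindow(p.shape[::-1],5)))
print(job.job_done(), monitor.state()['t'])
```

```text
file ((0.9495614063456816, -0.8026715762687502), 0.24027509336118344)
caliper ((-0.0559951609014, 0.020984008262402654), 0.804439788725641)
the job is handed in; nothing more can be done
the job is handed in; nothing more can be done
```

All four castings were set hub up on their own stands: two-bolt on 16, three-bolt on 26, round on 36, square on 46. The gripper was opened and moved well clear, and I handed the job in at about 30 s of the 128 s allowed.

**Seating:** By the arm's readings, each underside was lowered to within about 1 mm of its shoulder.
- **Contact felt:** The three-bolt and square met their shoulders with about 6.5 N upward, and the two-bolt with about 2.6 N. The round one showed only its weight coming off.
- **Posts seen in the bores:** I saw the post in the bore with the casting down only for the two-bolt and three-bolt. The round and square went down with no jam showing in the force.

**Final picture fits:** I had used all 16 picture views, so the last checks are numbers only.
- **Bores:** The fits put each bore within 4 mm of where its stand should be.
- **Rims:** These fits were noisy. Some were up to about 10 mm off and disagreed between cameras, so I did not rely on them.

**File and caliper:** The caliper did not move (0.06 px). The file check gave about 1.2 px (roughly 3 mm) but with low confidence (0.24); the arm never went near it.

**Disagreements along the way:** The wrist camera read about 2 mm off in y, and the top and scene cameras differed by about 3–7 mm. I corrected for this using the grasped hubs and visible fingertips.

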